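# Torque down the lid screw of a miso keg

## Robot

A 7-joint arm with a two-finger parallel gripper is mounted at the origin on the work surface. World frame = base frame: x ahead of the robot, y to its left, z up, the work surface at z = 0. Lengths are in m, angles in rad, forces in N, time in s.
With the tool pointing down it reaches from about 0.4 to 0.875 m from the base axis. Payload 19.3 kg.
Tool frame: the origin (TCP) lies midway between the tips of the shut fingers; the grasp point (between the pads) lies behind it (pinch_z is the z of the grasp point in the tool frame, in m); z points along the fingers, y is the direction in which the jaws open and shut (so a half turn about z gives the same grasp; the last joint's range is limited). The gripper opens to 85 mm and grips with 20 to 120 N. Pads are 22 mm wide; open, the fingers measure 114 mm over their backs; the gripper's body (76 mm by 85 mm) begins 54 mm behind the grasp point. The pads swing forward as they close: fully open they stand 13 mm farther back than shut.
Start: joints at [1.074, 0.521, -0.036, 1.599, 0.021, 1.021, -0.113], TCP at [0.259, -0.569, 0.231] pointing down, gripper open.
Joint ranges: [-2.91, 2.91], [-0.3, 2.13], [-1.5, 1.42], [0.17, 2.43], [-1.26, 4.41], [0.16, 1.93], [-2.52, 2.52]. Speed limits (rad/s): [1.89, 1.89, 2.39, 2.39, 3.01, 3.01, 3.01].

## Interface

Orientations are given as a unit quaternion [x, y, z, w].
In Python, from cell import * gives the robot as it stands.
- The arm moves only by the shell command python3 -m crank 'ROWS' [FORCE]. ROWS is JSON, a list that holds one entry, the list of rows, each a list of 7 numbers: the turn, a rotation vector about the tool's x, y, z each as a share of 90 degrees, from -1 to 1, then the shift along the tool's x, y, z each as a share of 10 cm, from -1 to 1, then the finger opening in mm, from 0 to 85.4. In form: [[[wx, wy, wz, dx, dy, dz, hand], ...]]. A call has 1 to 10 rows; each row shifts and turns the commanded pose from where the row before left it, along the tool's axes as they then stand; what a row does not reach is not made up. A row lasts 1/8 s, in which the tool goes at most 62.5 mm and 10.7 degrees, less where a joint would pass 70% of its speed; a pose out of reach is approached as far as the arm can. A call with a number of a shift or a turn outside -1 to 1 is refused whole. A call with a gripper value outside its range is refused whole. The fingers move at their own pace and stop on an object; FORCE is the grip in N (left out, the last holds). Time passes only in rows, so rows that do not move let the fingers close. It gives the time, the measured TCP pose, the force and the opening at its end, in the units of the state.
- get_obs(): the state, without advancing time (a new reading comes with each control period).
- get_image(name): name is "scene" or "top"; returns a dict with "image" (400x640x3 uint8, red, green, blue), "intrinsics" (3x3 intrinsics, pixels), "pose" (4x4, takes a point from camera to world coordinates). Camera axes: x right, y down, z forward; pixel columns grow to the right and rows downward; lengths in m; the calibration is good to about 2 mm. A picture is of the moment at which its call begins. There is no depth.
- finish_job(): hands the job in, once; it reports no verdict.
The state is a dict: "t": time; "joint_positions": joint angles; "joint_velocities": joint speeds; "effort": joint torques, N m; "eef_pos": TCP position; "tcp_rot": TCP orientation; "force": force on the tool from outside, world axes, zero at the start; "torque": the same for the moment, N m; "width": finger opening in m.
Only numpy, scipy, OpenCV 4.12 (cv2) and the standard library are available. Lean on these libraries where they do the work, as an engineer would, in place of code of your own. Each camera call takes 0.05 s, during which the arm holds its last target.

## Task

Fit the torque wrench fully down onto the brass lid screw of the steel miso keg, then tighten the screw clockwise (seen from above) until the wrench's hinge breaks over, that is until its handle visibly kinks against its head. Stop there, before the hinge runs on to its end stop, ease off so that the handle springs straight again, and let go, leaving the wrench sitting on the screw. Press gently and leave everything else on the stall where it is.

Things in the scene. Friction and masses are not known exactly. Their poses are not given: they have to be found in the camera images.
- wrench_head (a point): centre of the torque wrench's steel head, half-way up: a block 72 mm long (x), 44 wide (y), 34 high, with an oblong opening 50.7 (x) by 22.2 mm (y) right through from top to bottom. Starts flat on the table, this side up. x points towards the handle, z up. Whole wrench about 0.6 kg, balancing about 30 mm along x. Grip it from above across its 44 mm width
- wrench_grip (a point): middle of the black grip of the wrench's handle (110 mm long, 24 wide, 24 high), 194 mm from the head's centre, at the same height; x points along the handle away from the head. Handle and head are joined by an upright hinge pin 54 mm from the head's centre
- wrench_handle (a joint): break-over hinge of the wrench, rad; 0 = straight. A preloaded spring holds it rigid at 0 up to about 0.8 N m at the hinge (6 N sideways at the middle of the grip, 140 mm from the pin); then the handle gives clockwise (positive) at nearly the same load (0.9 N m at 0.3 rad) to a hard stop at 0.40 rad; springs straight when eased off. Never bends the other way
- screw_seat (a point): on the screw's axis, top face of its round brass flange (100 mm across), about 106 mm above the table. On it stands a brass key 48 mm long (x), 20 wide (y), straight for 25 and rounded above, 35 high in all; the wrench head drops over it (head centre then 17 mm above this point). The screw turns clockwise with light friction (0.22 N m) by an unknown 0.35 to 0.95 rad until tight, and stays where left; z up
- keg: steel keg on which the screw sits, fixed, 198 mm across, 84 mm high, origin at the centre of its underside
- tub_a: closed amber miso tub with a white lid, 113 x 113 x 71 mm high; bystander, origin at the centre of its underside
- tub_b: closed amber miso tub with a white lid, 103 x 103 x 64 mm high; bystander, origin at the centre of its underside
- cups: stack of white paper cups, 64 mm across, 103 mm high; bystander, origin at the centre of its underside
- spoon_cup: white china cup with wooden tasting sticks, 66 mm across, 115 mm high; bystander, origin at the centre of its underside
- jar: amber jar with a red cap, 60 mm across, 70 mm high; bystander, origin at the centre of its underside
- spatula: wooden spatula lying flat on the table; bystander
- bottle: green bottle with a brass-coloured cap, 68 mm across, 190 mm high; bystander, origin at the centre of its underside
- can: can, 72 mm across, 90 mm high; bystander, origin at the centre of its underside
- wrench: the whole torque wrench; origin on the underside of its head, 17 mm below point wrench_head
- screw: the brass lid screw; origin on its axis, 10 mm below point screw_seat

How it is judged:
By the outcome, as a careful person would: the job done as asked, in the order asked, and still so for the second after the job is handed in, with the robot touching nothing.
It also fails if it takes over 61 s, if anything falls off the work surface, if the arm or the gripper's body presses on something with over 40 N, if the wrist force passes 120 N, or if a joint passes its speed limit or range.

## Working session

There is one attempt and no reset: what is moved stays moved. The work goes in short steps, Python scripts to look and compute and a shell command to move; the robot and the scene stay as the last step left them, time stands still between calls to the robot, and variables do not carry over. Pictures are saved under pics/ and viewed, and the job is handed in when it is done.

```bash
ls; mkdir -p pics; python3 - <<'E'
from cell import *
import cv2,numpy as np
o=get_obs(); print({k:np.round(v,3).tolist() for k,v in o.items()})
for n in("scene","top"):
    d=get_image(n); cv2.imwrite(f"pics/{n}0.png",d["image"][:,:,::-1]); print(n,d["intrinsics"],np.round(d["pose"],4))
try: print(pinch_z)
except Exception as e: print(e)
E
```

```text
pics
{'t': 0.0, 'joint_positions': [1.074, 0.522, -0.036, 1.6, 0.021, 1.021, -0.113], 'joint_velocities': [-0.001, -0.001, 0.0, -0.001, -0.001, -0.002, 0.001], 'effort': [0.001, -92.71, 1.98, -36.993, 0.018, 0.008, -0.0], 'eef_pos': [0.259, -0.569, 0.231], 'tcp_rot': [0.977, 0.212, -0.0, -0.001], 'force': [-0.379, -0.522, -1.155], 'torque': [0.045, 0.022, 0.001], 'width': 0.086}
scene [[362.20735302   0.         317.32780678]
 [  0.         362.20735302 196.01487453]
 [  0.           0.           1.        ]] [[-0.2098  0.6454 -0.7345  1.3807]
 [ 0.9777  0.1481 -0.1492  0.175 ]
 [ 0.0125 -0.7494 -0.662   0.8715]
 [ 0.      0.      0.      1.    ]]
top [[426.10851106   0.         310.00866861]
 [  0.         426.10851106 198.45110462]
 [  0.           0.           1.        ]] [[ 1.2900e-02 -9.8510e-01  1.7160e-01  3.5890e-01]
 [-9.9990e-01 -1.3200e-02 -6.0000e-04 -2.4600e-02]
 [ 2.8000e-03 -1.7160e-01 -9.8520e-01  1.2442e+00]
 [ 0.0000e+00  0.0000e+00  0.0000e+00  1.0000e+00]]
-0.0187
```

View pics/scene0.png

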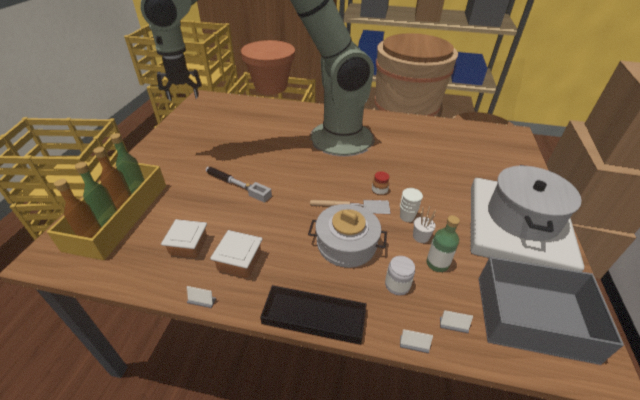

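View pics/top0.png

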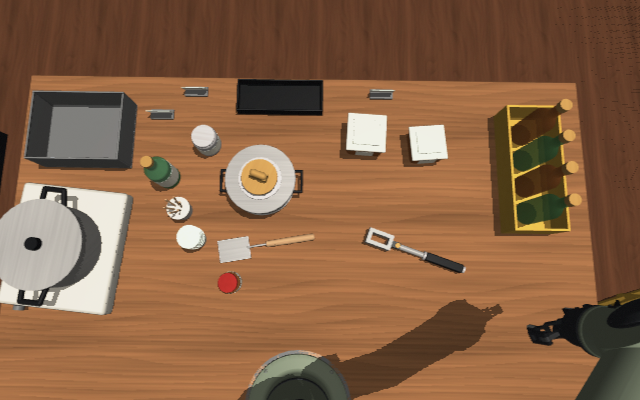

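The overview shows the wrench head near top pixel (380,239) and its grip near (445,262). The key is near (258,176), with tubs to the right of the keg. I'll zoom in for precision.

```bash
cat > h.py <<'E'
from cell import *
import cv2,numpy as np
def crop(n,c,r,w,h,s,out):
    d=get_image(n); im=d["image"][r:r+h,c:c+w,::-1]
    cv2.imwrite(out,cv2.resize(im,None,fx=s,fy=s,interpolation=cv2.INTER_CUBIC))
def ray(d,u,v,z):
    K,P=np.array(d["intrinsics"]),np.array(d["pose"])
    r=P[:3,:3]@np.linalg.solve(K,[u,v,1]); o=P[:3,3]
    return o+r*(z-o[2])/r[2]
def proj(d,p):
    K,P=np.array(d["intrinsics"]),np.array(d["pose"])
    q=K@(P[:3,:3].T@(np.array(p)-P[:3,3])); return q[:2]/q[2]
E
python3 - <<'E'
from h import *
crop("top",355,215,120,70,6,"pics/tw.png")
crop("top",210,135,100,90,6,"pics/tk.png")
crop("scene",195,155,90,60,8,"pics/sw.png")
crop("scene",300,190,100,75,8,"pics/sk.png")
E
```

```text
(no output)
```

View pics/tw.png

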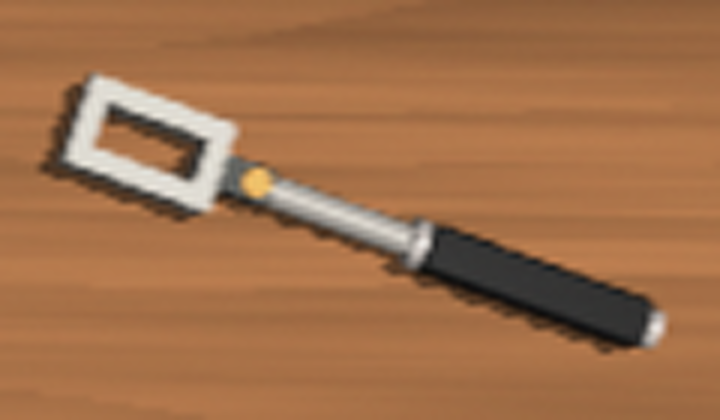

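View pics/tk.png

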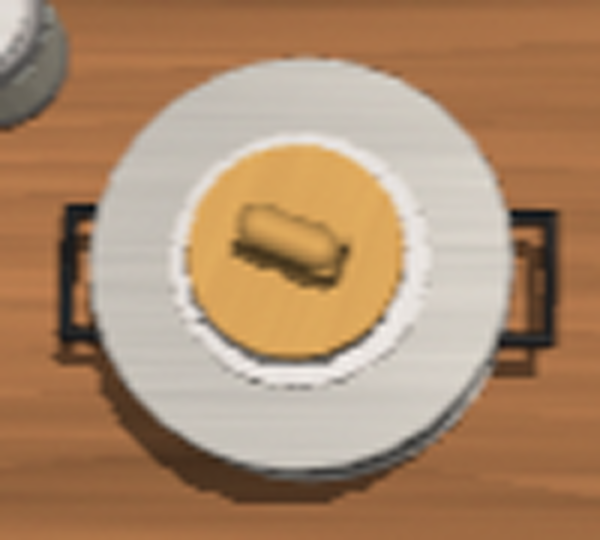

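View pics/sk.png

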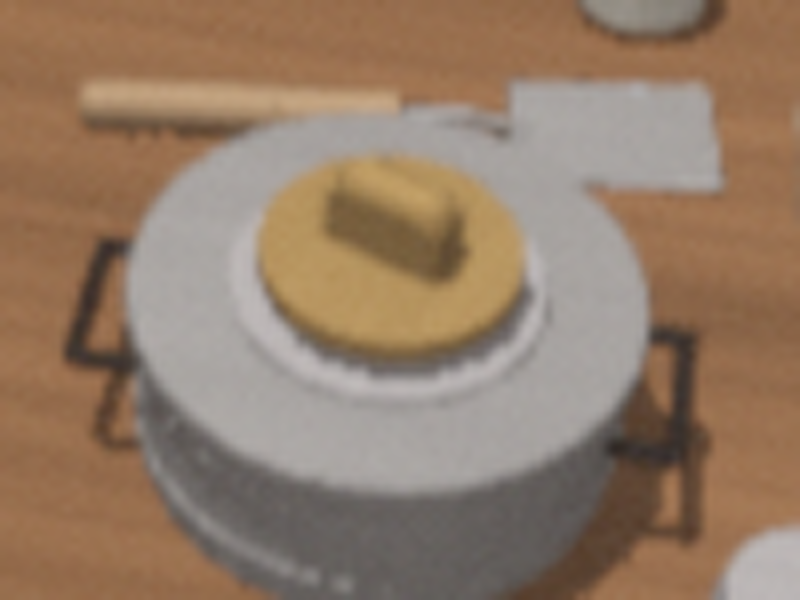

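View pics/sw.png

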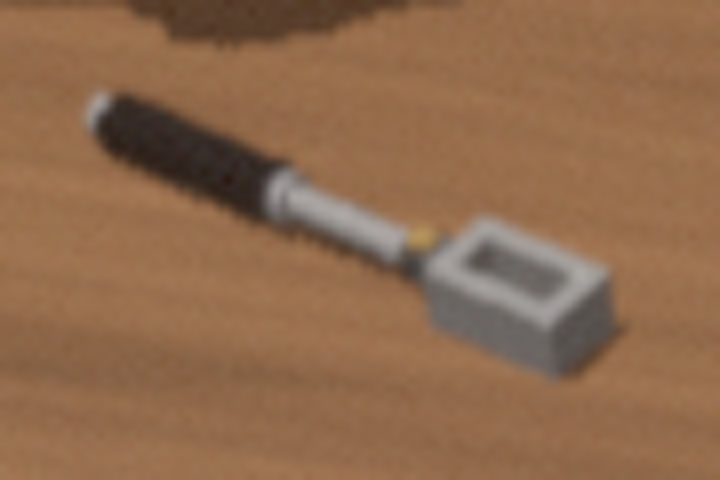

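```bash
python3 - <<'E'
from h import *
T=get_image("top");S=get_image("scene")
def o(p,c,r,s): return (c+(p[0]+.5)/s-.5, r+(p[1]+.5)/s-.5)
C=np.array([ray(T,*o(p,355,215,6),.034) for p in[(93,74),(239,126),(208,214),(61,161)]])
print("head top",C.round(4),C.mean(0)); 
C2=np.array([ray(S,*o(p,195,155,8),.034) for p in[(487,215),(612,270),(550,325),(428,268)]])
print("scene head",C2.round(4),C2.mean(0))
for n,D,f in(("T",T,lambda p:ray(T,*o(p,355,215,6),.029)),):
  e=f((655,328)); print("tip",e, "pin",f((257,181)), "collar", f((420,244)))
e=ray(T,*o((655,328),355,215,6),.017);m=C.mean(0);print("yaw deg",np.degrees(np.arctan2(*(e-m)[[1,0]])))
e=ray(S,*o((97,110),195,155,8),.017);m=C2.mean(0);print("yaw deg S",np.degrees(np.arctan2(*(e-m)[[1,0]])))
# flange
for n,D,(c,r,w,h) in(("top",T,(210,135,100,90)),("scene",S,(325,200,50,50))):
    im=D["image"][r:r+h,c:c+w].astype(int); R,G,B=im[...,0],im[...,1],im[...,2]
    hsv=cv2.cvtColor(D["image"][r:r+h,c:c+w],cv2.COLOR_RGB2HSV); 
    m=((hsv[...,0]>=15)&(hsv[...,0]<30)&(hsv[...,1]>90)).astype(np.uint8)
    k,l,st,ce=cv2.connectedComponentsWithStats(m); i=1+st[1:,4].argmax()
    cs,_=cv2.findContours((l==i).astype(np.uint8),cv2.RETR_EXTERNAL,cv2.CHAIN_APPROX_NONE)
    el=cv2.fitEllipse(max(cs,key=len)); print(n,el,st[i]); 
    u,v=el[0][0]+c,el[0][1]+r
    print("seat",ray(D,u,v,.106).round(4))
    cv2.imwrite(f"pics/m_{n}.png",cv2.resize((l==i).astype(np.uint8)*255,None,fx=6,fy=6,interpolation=0))
# key bottom edges
print("key T -x edge",[ray(T,*o(p,210,135,6),.106).round(4) for p in[(232,250),(335,285)]])
print("key S +x edge",[ray(S,*o(p,300,190,8),.106).round(4) for p in[(325,232),(440,282)]])
print("key T ridge",[ray(T,*o(p,210,135,6),.136).round(4) for p in[(240,220),(343,248)]])
E
```

```text
head top [[ 0.4897 -0.1976  0.034 ]
 [ 0.4658 -0.2665  0.034 ]
 [ 0.4242 -0.251   0.034 ]
 [ 0.4482 -0.182   0.034 ]] [ 0.45698052 -0.22427604  0.034     ]
scene head [[ 0.4236 -0.2505  0.034 ]
 [ 0.448  -0.1833  0.034 ]
 [ 0.4895 -0.1984  0.034 ]
 [ 0.465  -0.2636  0.034 ]] [ 0.45652753 -0.22395255  0.034     ]
tip [ 0.37402539 -0.46084657  0.029     ] pin [ 0.44033872 -0.27546737  0.029     ] collar [ 0.41172015 -0.35176495  0.029     ]
yaw deg -108.97117908458307
yaw deg S -109.38011236214383
top ((48.73795700073242, 41.632572174072266), (34.62330627441406, 35.41099548339844), 49.77616882324219) [  31   24   36   36 1012]
seat [0.6159 0.1158 0.106 ]
scene ((23.410114288330078, 21.789627075195312), (24.25353240966797, 32.00434112548828), 96.34737396240234) [  8  10  32  25 650]
seat [0.6235 0.1164 0.106 ]
key T -x edge [array([0.6165, 0.1445, 0.106 ]), array([0.6009, 0.097 , 0.106 ])]
key S +x edge [array([0.6156, 0.0905, 0.106 ]), array([0.6318, 0.1359, 0.106 ])]
key T ridge [array([0.6235, 0.137 , 0.136 ]), array([0.6113, 0.0908, 0.136 ])]
```

View pics/m_top.png

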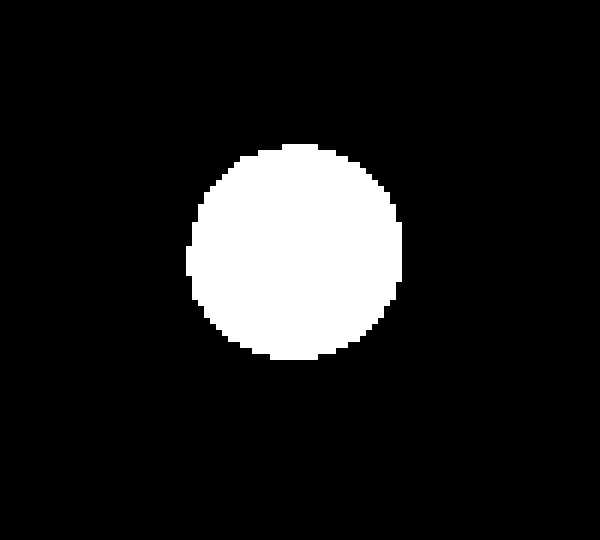

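View pics/m_scene.png

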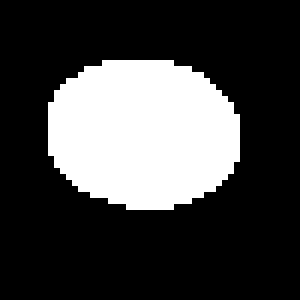

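```bash
cat >> h.py <<'E'
def box(cx,cy,yaw,L,W,z0,z1):
    c,s=np.cos(yaw),np.sin(yaw); P=[]
    for z in(z0,z1):
        for a,b in((1,1),(-1,1),(-1,-1),(1,-1)): P.append([cx+c*a*L/2-s*b*W/2,cy+s*a*L/2+c*b*W/2,z])
    return np.array(P)
def ov(D,c,r,w,h,s,loops,out):
    im=cv2.resize(np.ascontiguousarray(D["image"][r:r+h,c:c+w,::-1]),None,fx=s,fy=s,interpolation=cv2.INTER_CUBIC)
    for L,col in loops:
        q=np.array([(proj(D,p)-[c,r]+.5)*s-.5 for p in L]); cv2.polylines(im,[np.round(q*8).astype(int)],True,col,1,cv2.LINE_AA,3)
    cv2.imwrite(out,im)
E
python3 - <<'E'
from h import *
x,y,yaw=.6175,.116,np.radians(72)
B=box(x,y,yaw,.048,.020,.106,.131)
t=np.linspace(0,2*np.pi,60)
cir=lambda r,z:np.c_[x+r*np.cos(t),y+r*np.sin(t),0*t+z]
keg=cir(.099,.084)
L=[(B[:4],(0,0,255)),(B[4:],(0,255,0)),(cir(.05,.106),(255,0,0)),(keg,(255,255,0))]
L+= [(box(x,y,yaw,.048,.0001,.106,.141)[4:],(255,0,255))]
for n,a in(("top",(230,150,60,50,13)),("scene",(320,200,60,45,13))): ov(get_image(n),*a,L,f"pics/o_{n}.png")
E
```

```text
(no output)
```

View pics/o_top.png

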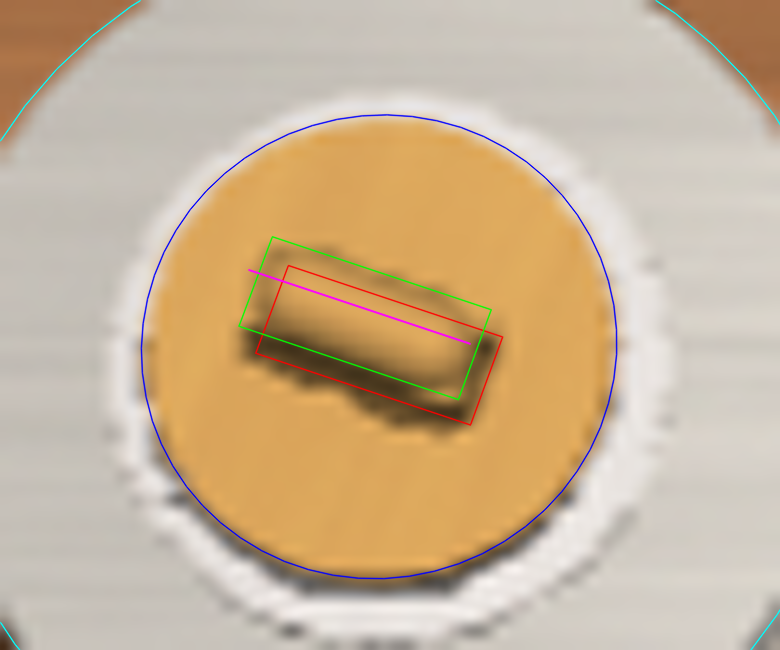

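View pics/o_scene.png

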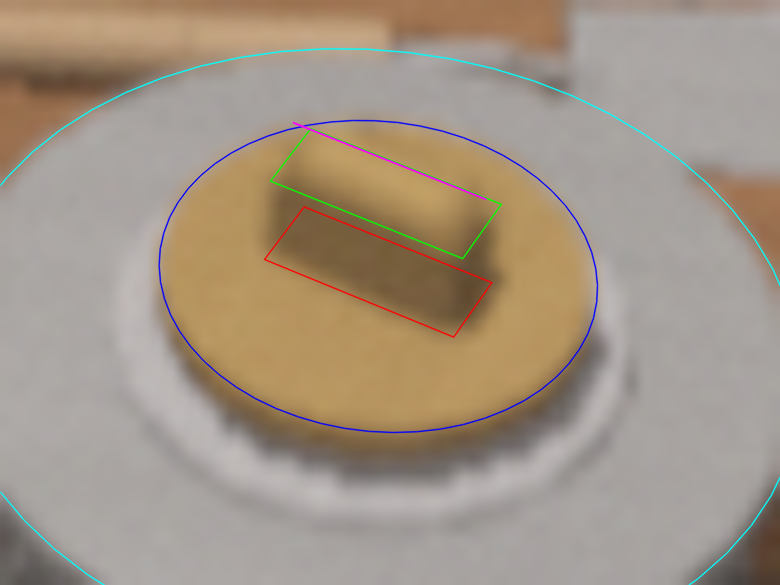

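The overlay fits to within about 1 mm. The key is at about (0.617, 0.116) with yaw 72°, and the wrench head is at (0.4567, -0.224) with yaw 71° (handle towards -109°). Next I turn the tool, then move over the head.

```bash
python3 -m crank '[[[0,0,-0.0861,0,0,0,75],[0,0,-0.0861,0,0,0,75],[0,0,-0.0861,0,0,0,75],[0,0,-0.0861,0,0,0,75],[0,0,-0.0861,0,0,0,75],[0,0,-0.0861,0,0,0,75]]]' 80
python3 -m crank '[[[0,0,0,0.38,0.075,0,75],[0,0,0,0.38,0.075,0,75],[0,0,0,0.38,0.075,0.1,75],[0,0,0,0.38,0.075,0.2,75],[0,0,0,0.38,0.075,0.2,75],[0,0,0,0.38,0.075,0.2,75],[0,0,0,0.38,0.075,0.2,75],[0,0,0,0.38,0.075,0.2,75],[0,0,0,0.38,0.075,0.2,75],[0,0,0,0.38,0.075,0.2,75]]]'
```

```text
t: 1.25
eef_pos: [0.2587, -0.569, 0.2313]
tcp_rot: [0.813, 0.582, -0.0, 0.0]
force: [-0.4, 0.0, 0.0]
width: 0.0752
t: 2.5
eef_pos: [0.4543, -0.2333, 0.0808]
tcp_rot: [0.814, 0.58, 0.0, 0.0]
force: [-0.1, 0.2, -0.2]
width: 0.0746
```

```bash
python3 -m crank '[[[0,0,0,-0.025,-0.007,0.2,75],[0,0,0,0,0,0.2,75],[0,0,0,0,0,0.2,75],[0,0,0,0,0,0.18,75],[0,0,0,0,0,0,75]]]' 
python3 - <<'E'
from h import *
crop("top",345,200,120,90,6,"pics/g1.png"); crop("scene",180,130,120,90,6,"pics/g1s.png")
E
```

```text
t: 3.12
eef_pos: [0.4516, -0.236, 0.0023]
tcp_rot: [0.814, 0.58, -0.0, -0.001]
force: [-0.6, 0.9, 0.7]
width: 0.0752
```

View pics/g1.png

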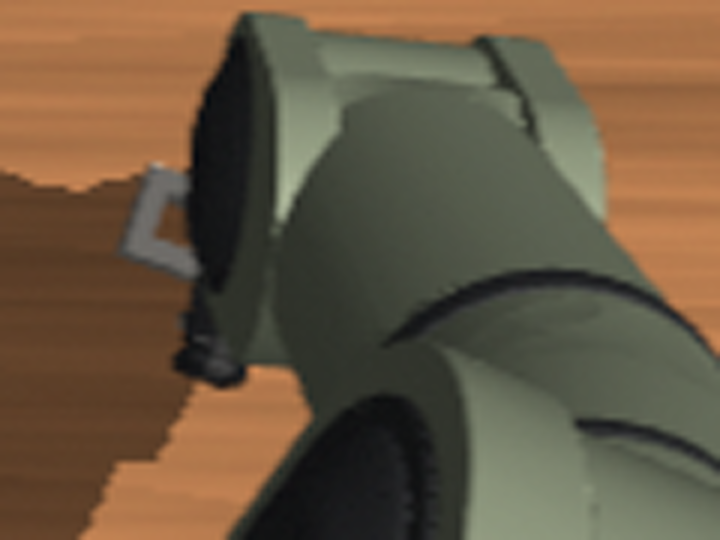

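View pics/g1s.png

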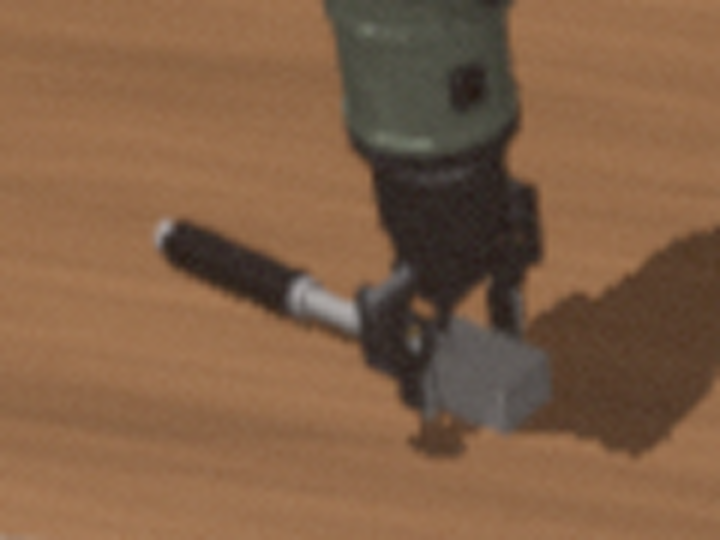

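The fingers straddle the head: in the scene crop the jaw is at (420,370), towards the handle end. Now I close.

```bash
python3 -m crank '[[[0,0,0,0,0,0,55],[0,0,0,0,0,0,46],[0,0,0,0,0,0,40],[0,0,0,0,0,0,40],[0,0,0,0,0,0,40],[0,0,0,0,0,0,40]]]' 90
python3 -m crank '[[[0,0,0,0,0,-0.03,40],[0,0,0,0,0,-0.1,40],[0,0,0,0,0,-0.1,40],[0,0,0,0,0,-0.2,40],[0,0,0,0,0,-0.2,40]]]'
python3 - <<'E'
from h import *
crop("scene",180,110,120,90,6,"pics/g2s.png")
E
```

```text
t: 3.98
eef_pos: [0.4525, -0.2366, 0.0041]
tcp_rot: [0.814, 0.58, 0.0, 0.0]
force: [-2.7, 0.2, 15.7]
width: 0.0427
t: 4.6
eef_pos: [0.4521, -0.2364, 0.0674]
tcp_rot: [0.814, 0.58, 0.0, 0.0]
force: [0.7, -0.5, -6.2]
width: 0.0426
```

View pics/g2s.png

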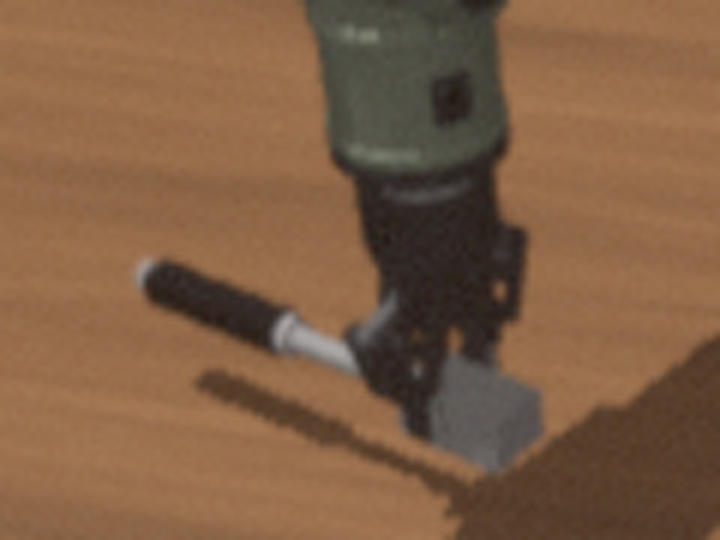

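The wrench is held level, with about 6 N of weight on the wrist. Next I carry it to above the key.

```bash
python3 -m crank '[[[0,0,0,0.2,0,-0.35,40],[0,0,0,0.35,0.04,-0.3,40],[0,0,0,0.4,0.05,-0.3,40],[0,0,0,0.4,0.05,-0.1,40],[0,0,0,0.4,0.05,0,40],[0,0,0,0.4,0.05,0,40],[0,0,-0.011,0.4,0.05,0,40],[0,0,0,0.4,0.05,0,40],[0,0,0,0.4,0.05,0,40],[0,0,0,0.37,0.024,0,40]]]'
python3 -m crank '[[[0,0,0,0,0,0,40],[0,0,0,0,0,0,40]]]'
python3 - <<'E'
from h import *
o=get_obs();print(o["eef_pos"],2*np.degrees(np.arctan2(o["tcp_rot"][1],o["tcp_rot"][0])))
crop("top",210,115,120,90,6,"pics/c1.png"); crop("scene",290,130,120,100,6,"pics/c1s.png")
E
```

```text
t: 5.9
eef_pos: [0.6112, 0.1038, 0.1711]
tcp_rot: [0.809, 0.587, -0.0, -0.0]
force: [0.1, -0.6, -6.0]
width: 0.0423
t: 6.15
eef_pos: [0.6105, 0.1021, 0.171]
tcp_rot: [0.809, 0.587, -0.0, 0.0]
force: [-0.3, -1.0, -6.3]
width: 0.0427
[0.61054104 0.1020625  0.17100612] 71.93015814671448
```

View pics/c1.png

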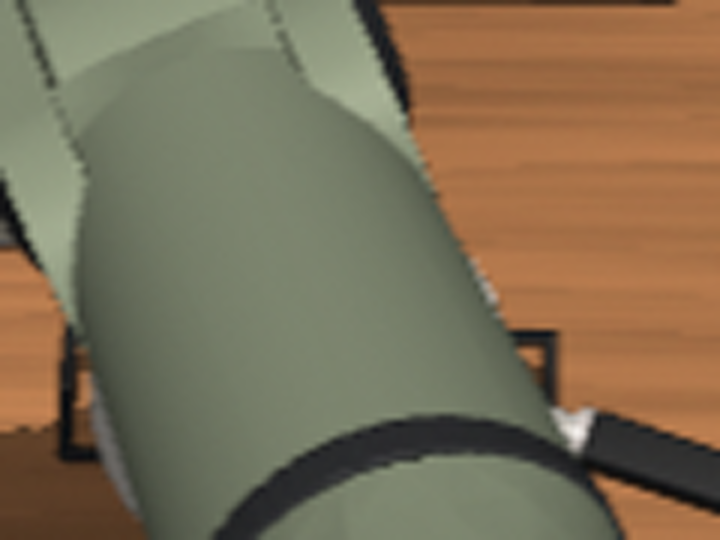

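View pics/c1s.png

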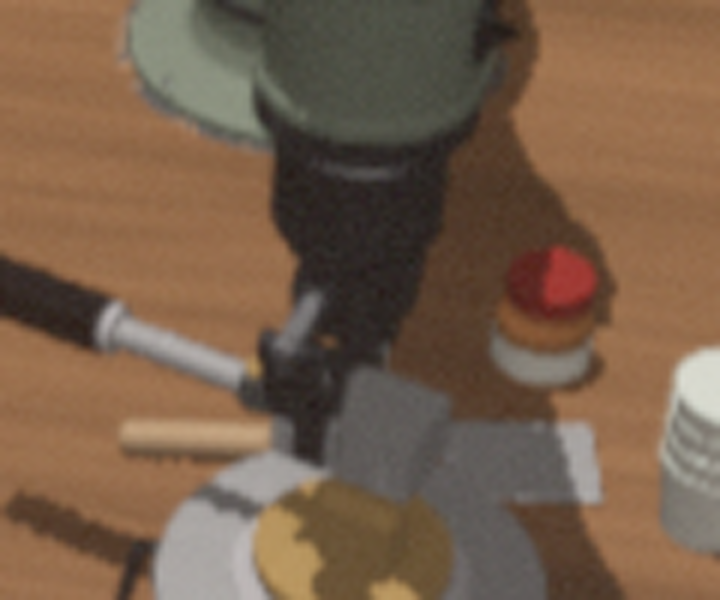

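The head hangs above the key, and the arm blocks the top view. I'll check the head's pose in hand against the model in the scene view.

```bash
python3 - <<'E'
from h import *
o=get_obs();p=o["eef_pos"];yaw=2*np.arctan2(o["tcp_rot"][1],o["tcp_rot"][0])
c=p[:2]+.0132*np.array([np.cos(yaw),np.sin(yaw)]);print(c,p)
z=p[2]-.004
B=box(c[0],c[1],yaw,.072,.044,z,z+.034)
ov(get_image("scene"),330,180,60,55,12,[(B[:4],(0,0,255)),(B[4:],(0,255,0))],"pics/o2.png")
E
```

```text
[0.61479409 0.11397581] [0.61068627 0.10143126 0.17123624]
```

View pics/o2.png

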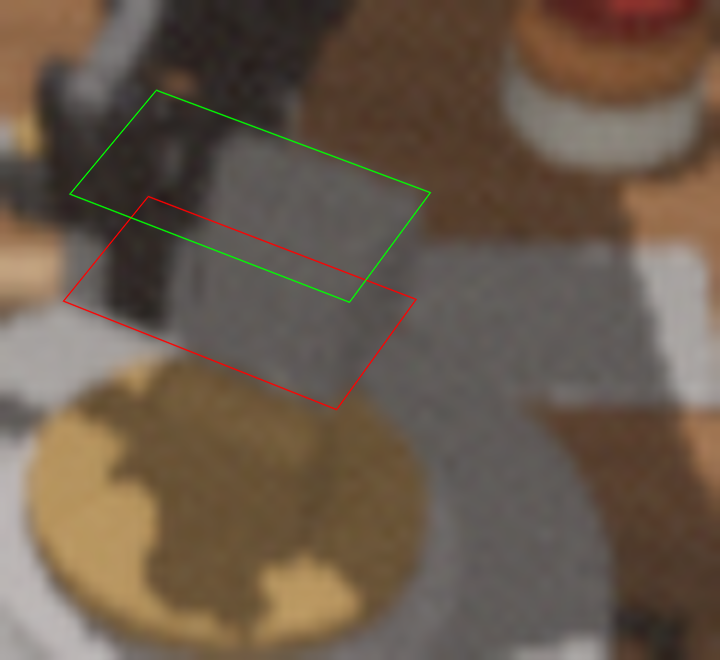

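```bash
for i in 1 2 3; do python3 -m crank '[[[0,0,0,0,0,0.04,40]]]' | sed -n 1,4p; done; python3 -m crank '[[[0,0,0,0.025,0.013,0.06,40]]]';python3 -m crank '[[[0,0,0,0,0,0,40]]]' ;python3 -m crank '[[[0,0,0,0,0,0,40]]]';python3 -m crank '[[[0,0,0,0,0,0,40]]]'
```

```text
t: 6.42
eef_pos: [0.611, 0.1019, 0.1675]
tcp_rot: [0.81, 0.587, 0.0, 0.0]
force: [0.3, -0.2, -5.8]
t: 6.55
eef_pos: [0.6108, 0.1022, 0.163]
tcp_rot: [0.809, 0.587, -0.0, 0.0]
force: [-0.8, -0.5, -5.8]
t: 6.68
eef_pos: [0.6108, 0.1024, 0.1589]
tcp_rot: [0.809, 0.587, -0.0, -0.0]
force: [0.4, 0.0, -6.1]
t: 6.8
eef_pos: [0.613, 0.1045, 0.153]
tcp_rot: [0.809, 0.587, 0.0, 0.0]
force: [-0.6, 0.1, -6.6]
width: 0.0426
t: 6.92
eef_pos: [0.6128, 0.1048, 0.1527]
tcp_rot: [0.809, 0.587, -0.0, -0.0]
force: [0.8, 0.2, -6.8]
width: 0.0428
t: 7.05
eef_pos: [0.6129, 0.1046, 0.1533]
tcp_rot: [0.809, 0.587, 0.0, -0.0]
force: [0.6, 0.2, -6.9]
width: 0.0423
t: 7.18
eef_pos: [0.613, 0.1045, 0.1535]
tcp_rot: [0.809, 0.587, 0.0, 0.0]
force: [-0.2, 0.7, -5.5]
width: 0.0426
```

```bash
python3 -m crank '[[[0,0,0,0,0,0.04,40],[0,0,0,0,0,0.04,40]]]'; python3 -m crank '[[[0,0,0,0,0,0.03,40]]]';python3 -m crank '[[[0,0,0,0,0,0.03,40]]]'
```

```text
t: 7.42
eef_pos: [0.6129, 0.1045, 0.145]
tcp_rot: [0.809, 0.587, -0.0, -0.0]
force: [-0.7, 0.6, -6.1]
width: 0.0429
t: 7.55
eef_pos: [0.6128, 0.1045, 0.1419]
tcp_rot: [0.809, 0.587, -0.0, -0.0]
force: [-0.2, 0.5, -5.7]
width: 0.0427
t: 7.68
eef_pos: [0.6129, 0.1045, 0.139]
tcp_rot: [0.809, 0.587, -0.0, -0.0]
force: [0.8, 0.0, -6.5]
width: 0.0425
```

Underside is at about 0.135, already past the tip of the key, with no contact. I keep going down.

```bash
for i in 1 2 3 4; do python3 -m crank '[[[0,0,0,0,0,0.03,40]]]' | grep -v width; done
```

```text
t: 7.8
eef_pos: [0.6129, 0.1045, 0.1361]
tcp_rot: [0.809, 0.587, 0.0, -0.0]
force: [-0.2, 0.5, -6.7]
t: 7.92
eef_pos: [0.6128, 0.1046, 0.1331]
tcp_rot: [0.809, 0.587, -0.0, -0.0]
force: [-2.5, 1.0, -5.6]
t: 8.05
eef_pos: [0.6127, 0.1046, 0.1301]
tcp_rot: [0.809, 0.587, -0.0, -0.0]
force: [-0.8, 0.5, -4.9]
t: 8.18
eef_pos: [0.6127, 0.1047, 0.1271]
tcp_rot: [0.809, 0.587, -0.0, -0.0]
force: [-2.0, 1.4, -4.7]
```

```bash
python3 -m crank '[[[0,0,0,0,-0.006,0.02,40]]]' | grep -v width; for i in 1 2 3 4; do python3 -m crank '[[[0,0,0,0,0,0.03,40]]]' | grep -v width; done
```

```text
t: 8.3
eef_pos: [0.6124, 0.1046, 0.1251]
tcp_rot: [0.809, 0.587, 0.0, 0.0]
force: [0.6, -0.0, -5.7]
t: 8.43
eef_pos: [0.6125, 0.1046, 0.1222]
tcp_rot: [0.809, 0.587, 0.0, 0.0]
force: [-0.2, 0.8, -5.6]
t: 8.55
eef_pos: [0.6125, 0.1047, 0.1191]
tcp_rot: [0.809, 0.587, 0.0, 0.0]
force: [-0.2, -0.8, -4.6]
t: 8.68
eef_pos: [0.6124, 0.1047, 0.1161]
tcp_rot: [0.809, 0.587, 0.0, 0.0]
force: [0.2, -0.2, -5.2]
t: 8.8
eef_pos: [0.6124, 0.1047, 0.1131]
tcp_rot: [0.809, 0.587, 0.0, 0.0]
force: [0.4, -0.3, -6.0]
```

```bash
for i in 1 2; do python3 -m crank '[[[0,0,0,0,0,0.015,40]]]' | grep -v width; done;  python3 -m crank '[[[0,0,0,0,0,0.01,40]]]' | grep -v width
```

```text
t: 8.93
eef_pos: [0.6124, 0.1047, 0.1116]
tcp_rot: [0.809, 0.587, 0.0, 0.0]
force: [0.2, -0.2, -6.0]
t: 9.05
eef_pos: [0.6125, 0.1047, 0.1103]
tcp_rot: [0.809, 0.587, 0.0, 0.0]
force: [0.3, -1.0, -4.0]
t: 9.18
eef_pos: [0.6125, 0.1048, 0.1101]
tcp_rot: [0.809, 0.587, 0.0, 0.0]
force: [-6.9, -2.1, 19.8]
```

Contact at the expected height: TCP 0.110 is the 0.106 seat plus the 4 mm offset. I ease back a little and release gradually.

```bash
python3 -m crank '[[[0,0,0,0,0,-0.01,40],[0,0,0,0,0,0,46],[0,0,0,0,0,0,55],[0,0,0,0,0,0,65],[0,0,0,0,0,0,75]]]'; python3 -m crank '[[[0,0,0,0,0,-0.15,75],[0,0,0,0,0,-0.25,75],[0,0,0,0,0,-0.25,75],[0,0,0,-0.3,0,-0.1,75],[0,0,0,-0.4,0,0,75],[0,0,0,-0.4,0,0,75],[0,0,0,-0.4,0,0,75],[0,0,0,-0.3,0,0,60],[0,0,0,0,0,0,50]]]'
python3 - <<'E'
from h import *
x,y,yaw=.617,.1165,np.radians(72)
B=box(x,y,yaw,.072,.044,.106,.140)
for n,a in(("top",(220,140,120,85,6)),("scene",(260,170,120,85,6))): ov(get_image(n),*a,[(B[:4],(0,0,255)),(B[4:],(0,255,0))],f"pics/s_{n}.png")
o=get_obs();print(o["eef_pos"],o["force"])
E
```

```text
t: 9.8
eef_pos: [0.6123, 0.1048, 0.1103]
tcp_rot: [0.809, 0.587, 0.0, -0.0]
force: [0.2, 0.1, -0.4]
width: 0.0749
t: 10.92
eef_pos: [0.5562, -0.0689, 0.1864]
tcp_rot: [0.81, 0.586, -0.0, 0.001]
force: [-0.1, 0.4, 0.5]
width: 0.0498
[ 0.55689872 -0.06601984  0.18611391] [0.2263663  0.82780021 0.41432815]
```

View pics/s_top.png

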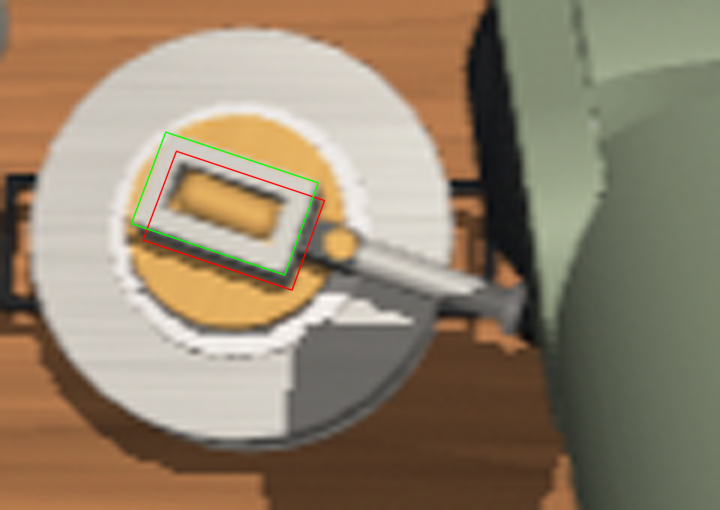

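View pics/s_scene.png

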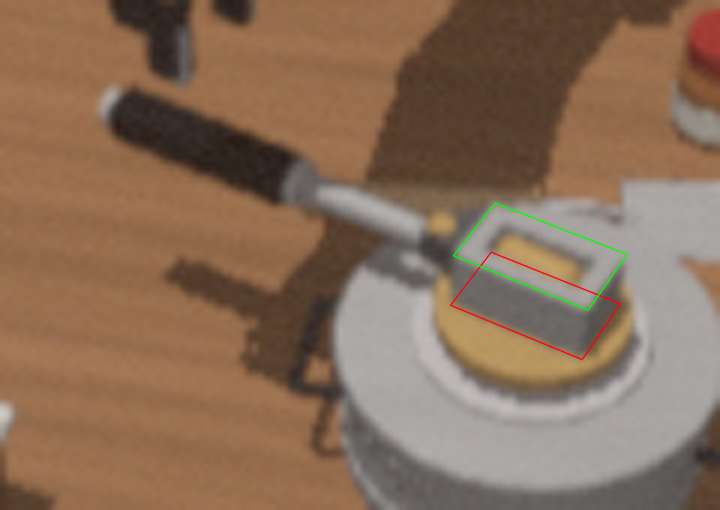

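The wrench is fully seated: both views match the model, the key shows in the opening and the handle is straight. I lower the fingers either side of the grip.

```bash
python3 -m crank '[[[0,0,0,0,0,0.2,50],[0,0,0,0,0,0.2,50],[0,0,0,0,0,0.2,50],[0,0,0,0,0,0.2,50],[0,0,0,0,0,0.01,40],[0,0,0,0,0,0,32],[0,0,0,0,0,0,32]]]' 20
python3 - <<'E'
from h import *
crop("scene",240,150,120,85,6,"pics/d_s.png")
E
```

```text
t: 11.9
eef_pos: [0.557, -0.0662, 0.1052]
tcp_rot: [0.809, 0.587, 0.0, 0.0]
force: [-0.9, -0.1, 1.0]
width: 0.0318
```

View pics/d_s.png

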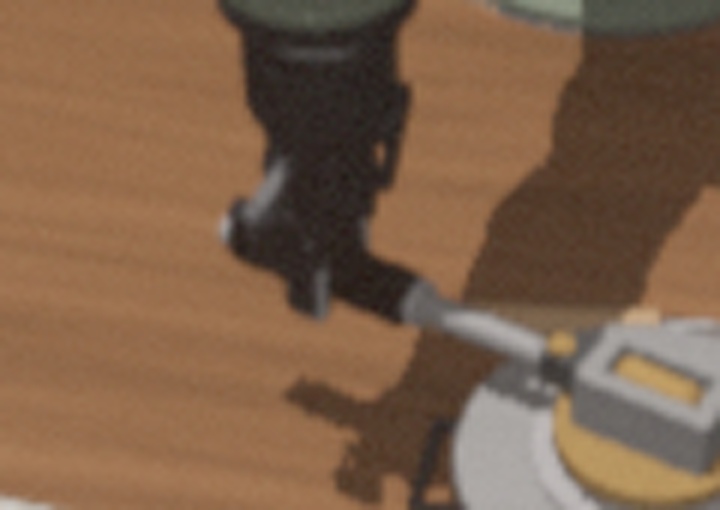

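The fingers straddle the grip near its middle. I start turning clockwise: tool -y with +wz, on a radius of about 0.192 m.

```bash
python3 -m crank '[[[0,0,0,0,-0.04,0,32],[0,0,0.025,0,-0.076,0,32],[0,0,0.025,0,-0.076,0,32]]]'; python3 -m crank '[[[0,0,0.025,0,-0.076,0,32],[0,0,0.025,0,-0.076,0,32]]]'
cat >> h.py <<'E'
def st(C=(.617,.1165)):
    o=get_obs();p=o["eef_pos"];q=o["tcp_rot"];a=2*np.arctan2(q[1],q[0])
    d=p[:2]-C; ey=np.array([np.sin(a),-np.cos(a)]); f=np.array(o["force"])
    print("t %.2f r %.4f phi %.2f toolx %.2f F_y %.2f F_x %.2f Fz %.2f z %.4f"%(o["t"],np.hypot(*d),np.degrees(np.arctan2(d[1],d[0])),np.degrees(a),f[:2]@ey,f[:2]@[np.cos(a),np.sin(a)],f[2],p[2]), "Mz about axis", round(float(d[0]*f[1]-d[1]*f[0]),2))
E
python3 -c "from h import *;st()"
```

```text
t: 12.32
eef_pos: [0.5379, -0.06, 0.1045]
tcp_rot: [0.833, 0.554, 0.0, 0.0]
force: [1.6, -0.1, 0.3]
width: 0.0323
t: 12.58
eef_pos: [0.524, -0.0538, 0.1045]
tcp_rot: [0.854, 0.521, 0.0, 0.0]
force: [1.8, 0.4, 0.2]
width: 0.0318
t 12.57 r 0.1940 phi -118.63 toolx 62.77 F_y 1.41 F_x 1.16 Fz 0.19 z 0.1045 Mz about axis 0.27
```

```bash
python3 -m crank '[[[0,0,0.025,0.002,-0.076,0,32],[0,0,0.025,0.002,-0.076,0,32],[0,0,0.025,0.002,-0.076,0,32]]]' >/dev/null; python3 -c "from h import *;st()"; python3 -m crank '[[[0,0,0.025,0.002,-0.076,0,32]]]'>/dev/null;python3 -c "from h import *;st()"; python3 -m crank '[[[0,0,0.025,0.002,-0.076,0,32]]]'>/dev/null;python3 -c "from h import *;st()"
```

```text
t 12.95 r 0.1945 phi -125.35 toolx 56.01 F_y 1.43 F_x 1.41 Fz -1.22 z 0.1045 Mz about axis 0.27
t 13.07 r 0.1946 phi -127.59 toolx 53.76 F_y 1.83 F_x 0.96 Fz -0.39 z 0.1045 Mz about axis 0.35
t 13.20 r 0.1948 phi -129.82 toolx 51.51 F_y 1.65 F_x 0.64 Fz 0.68 z 0.1045 Mz about axis 0.32
```

```bash
python3 -m crank '[[[0,0,0.025,0.003,-0.076,0,32]]]' >/dev/null; python3 -c "from h import *;st()"; python3 -m crank '[[[0,0,0.025,0.003,-0.076,0,32]]]'>/dev/null;python3 -c "from h import *;st()"; python3 -m crank '[[[0,0,0.025,0.003,-0.076,0,32]]]'>/dev/null;python3 -c "from h import *;st()"
```

```text
t 13.32 r 0.1948 phi -132.06 toolx 49.26 F_y 1.29 F_x 0.23 Fz -0.64 z 0.1045 Mz about axis 0.25
t 13.45 r 0.1949 phi -134.29 toolx 47.01 F_y 1.56 F_x 1.36 Fz 0.76 z 0.1045 Mz about axis 0.3
t 13.57 r 0.1949 phi -136.52 toolx 44.76 F_y 0.91 F_x 0.85 Fz 1.01 z 0.1045 Mz about axis 0.17
```

```bash
python3 -m crank '[[[0,0,0.025,0.003,-0.076,0,32]]]'>/dev/null;python3 -c "from h import *;st()"
```

```text
t 13.70 r 0.1950 phi -138.76 toolx 42.50 F_y 0.96 F_x 1.38 Fz -0.42 z 0.1045 Mz about axis 0.18
```

```bash
python3 -m crank '[[[0,0,0.025,0.003,-0.076,0,32]]]' >/dev/null; python3 -c "from h import *;st()"; python3 -m crank '[[[0,0,0.025,0.003,-0.076,0,32]]]'>/dev/null;python3 -c "from h import *;st()"
```

```text
t 13.82 r 0.1950 phi -140.99 toolx 40.25 F_y 0.88 F_x 1.15 Fz -0.58 z 0.1045 Mz about axis 0.17
t 13.95 r 0.1950 phi -143.23 toolx 38.00 F_y 1.81 F_x 1.05 Fz 0.37 z 0.1045 Mz about axis 0.35
```

```bash
python3 -m crank '[[[0,0,0.025,0.003,-0.076,0,32]]]' >/dev/null; python3 -c "from h import *;st()"; python3 -m crank '[[[0,0,0.025,0.003,-0.076,0,32]]]'>/dev/null;python3 -c "from h import *;st()"
```

```text
t 14.07 r 0.1951 phi -145.46 toolx 35.75 F_y 0.67 F_x 0.88 Fz -0.33 z 0.1045 Mz about axis 0.13
t 14.20 r 0.1951 phi -147.69 toolx 33.50 F_y 0.98 F_x 1.51 Fz -0.42 z 0.1045 Mz about axis 0.19
```

```bash
python3 -m crank '[[[0,0,0.025,0.003,-0.076,0,32]]]' >/dev/null; python3 -c "from h import *;st()"; python3 -m crank '[[[0,0,0.025,0.003,-0.076,0,32]]]'>/dev/null;python3 -c "from h import *;st()"
```

```text
t 14.32 r 0.1951 phi -149.87 toolx 31.24 F_y 6.17 F_x 1.15 Fz -1.52 z 0.1045 Mz about axis 1.2
t 14.45 r 0.1951 phi -151.99 toolx 28.97 F_y 6.70 F_x 1.31 Fz -0.12 z 0.1046 Mz about axis 1.3
```

```bash
python3 -m crank '[[[0,0,0.025,0.003,-0.076,0,32]]]' >/dev/null; python3 -c "from h import *;st();crop('scene',230,150,130,90,6,'pics/e_s.png');crop('top',220,140,130,90,6,'pics/e_t.png')"
```

```text
t 14.57 r 0.1951 phi -154.20 toolx 26.71 F_y 6.45 F_x 1.41 Fz -0.94 z 0.1046 Mz about axis 1.25
```

View pics/e_s.png

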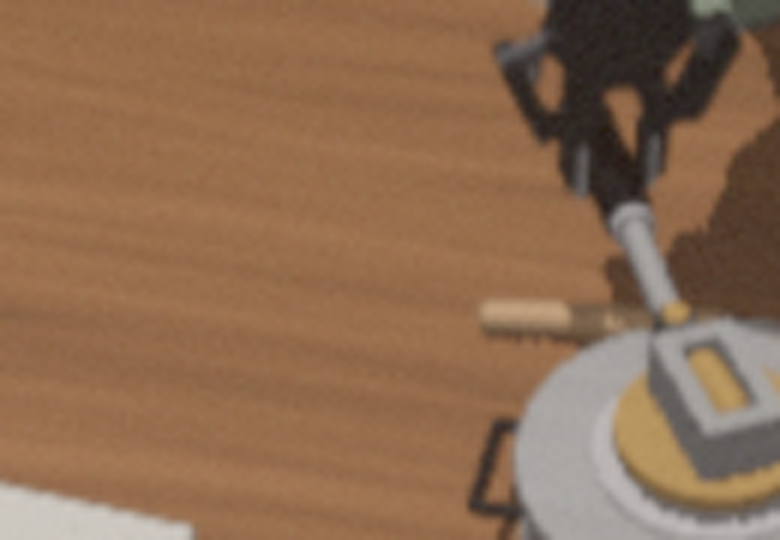

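View pics/e_t.png

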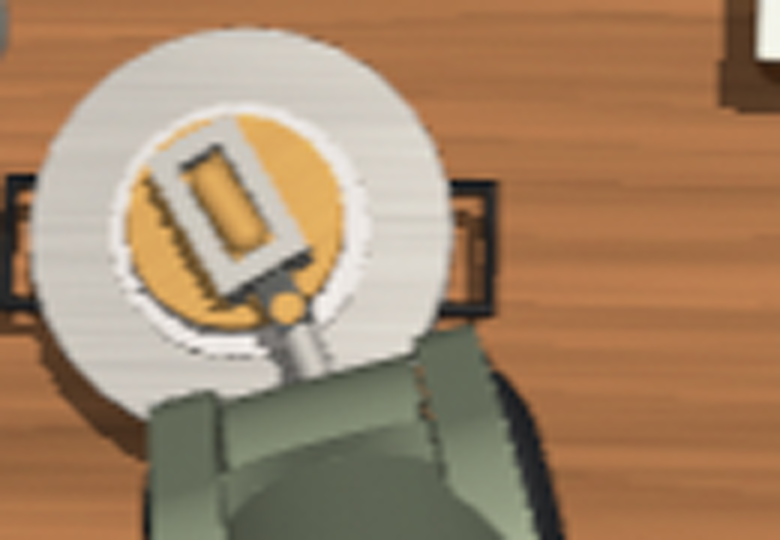

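The load jumped to about 6.4 N at -149.5° and stayed flat, so the screw is tight and the hinge has started to give. The kink now is about 0.13 rad, and both images show the handle bent slightly at the pin. I add about 0.1 rad so it is clear.

```bash
python3 -m crank '[[[0,0,0.032,0.006,-0.065,0,32]]]' >/dev/null; python3 -c "from h import *;st()"; python3 -m crank '[[[0,0,0.032,0.006,-0.065,0,32]]]'>/dev/null;python3 -c "from h import *;st();crop('scene',270,130,120,90,6,'pics/f_s.png');crop('top',230,145,80,70,8,'pics/f_t.png')"
```

```text
t 14.80 r 0.1947 phi -155.97 toolx 23.89 F_y 6.92 F_x 0.21 Fz -0.51 z 0.1046 Mz about axis 1.35
t 14.93 r 0.1943 phi -157.96 toolx 20.98 F_y 6.08 F_x 2.09 Fz -1.25 z 0.1045 Mz about axis 1.19
```

View pics/f_s.png

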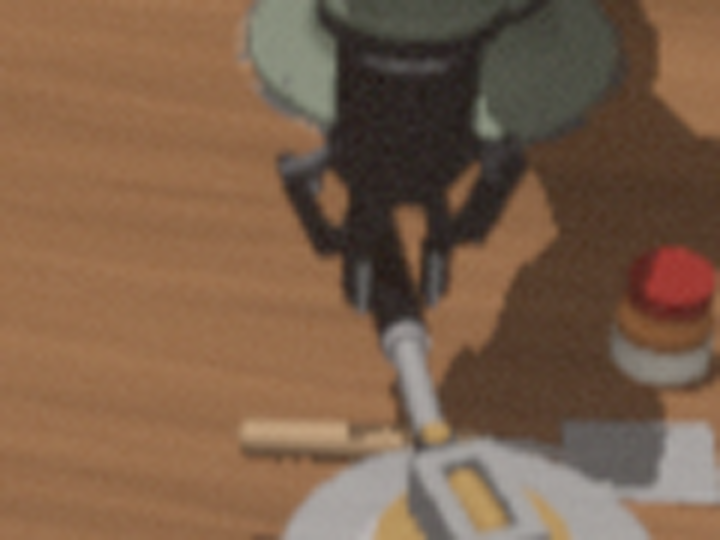

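View pics/f_t.png

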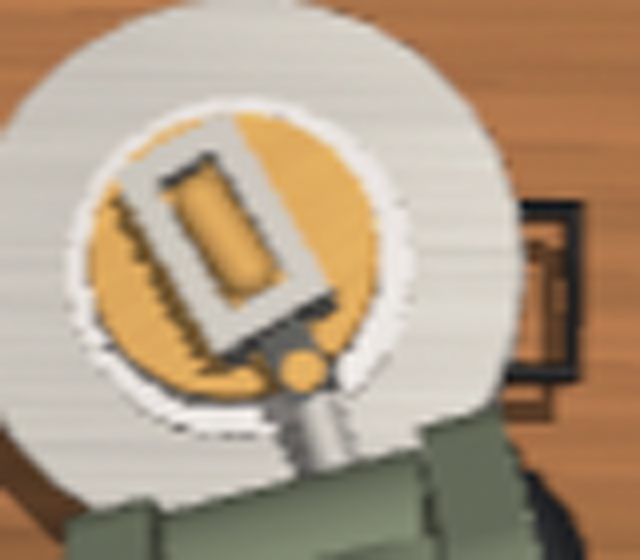

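The handle is visibly kinked at the pin (top crop (302,370)): the head points about -149° and the handle about -161°, so roughly 0.2 rad at a flat load of about 6.5 N. One more small step, then I ease off slowly by reversing.

```bash
python3 -m crank '[[[0,0,0.025,0.004,-0.05,0,32],[0,0,0,0,0,0,32]]]' >/dev/null; python3 -c "from h import *;st()"
python3 -m crank '[[[0,0,-0.025,0,0.05,0,32],[0,0,-0.025,0,0.05,0,32],[0,0,-0.025,0,0.05,0,32]]]' >/dev/null; python3 -c "from h import *;st()"; python3 -m crank '[[[0,0,-0.02,0,0.05,0,32]]]'>/dev/null;python3 -c "from h import *;st()"; python3 -m crank '[[[0,0,-0.02,0,0.05,0,32]]]'>/dev/null;python3 -c "from h import *;st()"
```

```text
t 15.28 r 0.1939 phi -159.48 toolx 18.85 F_y 6.84 F_x 0.38 Fz 0.43 z 0.1045 Mz about axis 1.33
t 15.65 r 0.1950 phi -154.93 toolx 25.67 F_y 6.98 F_x -2.55 Fz 0.44 z 0.1044 Mz about axis 1.37
t 15.78 r 0.1951 phi -153.45 toolx 27.46 F_y 6.70 F_x -3.81 Fz 1.63 z 0.1044 Mz about axis 1.32
t 15.90 r 0.1952 phi -151.98 toolx 29.25 F_y 6.40 F_x -3.86 Fz 1.63 z 0.1044 Mz about axis 1.26
```

```bash
for i in 1; do python3 -m crank '[[[0,0,-0.02,0.003,0.05,0,32]]]' >/dev/null; python3 -c "from h import *;st()"; python3 -m crank '[[[0,0,-0.01,0,0.03,0,32]]]'>/dev/null;python3 -c "from h import *;st()";  python3 -m crank '[[[0,0,-0.01,0,0.03,0,32]]]'>/dev/null;python3 -c "from h import *;st()"; done
```

```text
t 16.02 r 0.1950 phi -150.51 toolx 31.04 F_y 6.68 F_x -5.86 Fz 1.82 z 0.1043 Mz about axis 1.33
t 16.15 r 0.1949 phi -149.59 toolx 31.91 F_y 5.82 F_x -4.73 Fz 2.40 z 0.1043 Mz about axis 1.16
t 16.27 r 0.1941 phi -148.91 toolx 32.86 F_y 0.20 F_x 0.03 Fz 0.69 z 0.1044 Mz about axis 0.04
```

The load dropped to zero, so the handle is straight. I centre the open fingers, lift clear and retreat.

```bash
python3 -m crank '[[[0,0,0,0,0.025,0,36],[0,0,0,0,0,0,46],[0,0,0,0,0,0,56],[0,0,0,0,0,0,60]]]';python3 -c "from h import *;st()"; python3 -m crank '[[[0,0,0,0,0,-0.1,60],[0,0,0,0,0,-0.2,60],[0,0,0,0,0,-0.3,60],[0,0,0,0,0.1,-0.3,60],[0,0,0,-0.1,0.4,-0.2,60],[0,0,0,0,0.4,0,60],[0,0,0,0,0.4,0,60],[0,0,0,0,0.4,0,60],[0,0,0,0,0.3,0,60],[0,0,0,0,0,0,60]]]'
python3 - <<'E'
from h import *
st()
for n in("scene","top"): cv2.imwrite(f"pics/z_{n}.png",get_image(n)["image"][:,:,::-1])
crop('scene',280,130,120,90,6,'pics/h_s.png');crop('top',210,135,100,120,5,'pics/h_t.png')
E
```

```text
t: 16.77
eef_pos: [0.4524, 0.0148, 0.1043]
tcp_rot: [0.959, 0.283, 0.0, -0.0]
force: [0.4, 0.7, -0.1]
width: 0.0601
t 16.77 r 0.1935 phi -148.28 toolx 32.88 F_y -0.39 F_x 0.71 Fz -0.15 z 0.1043 Mz about axis -0.08
t: 18.02
eef_pos: [0.553, -0.1606, 0.2146]
tcp_rot: [0.959, 0.282, 0.0, 0.0]
force: [-1.0, 0.2, -0.4]
width: 0.0604
t 18.02 r 0.2844 phi -103.00 toolx 32.74 F_y -0.69 F_x -0.74 Fz -0.42 z 0.2146 Mz about axis -0.29
```

View pics/h_s.png

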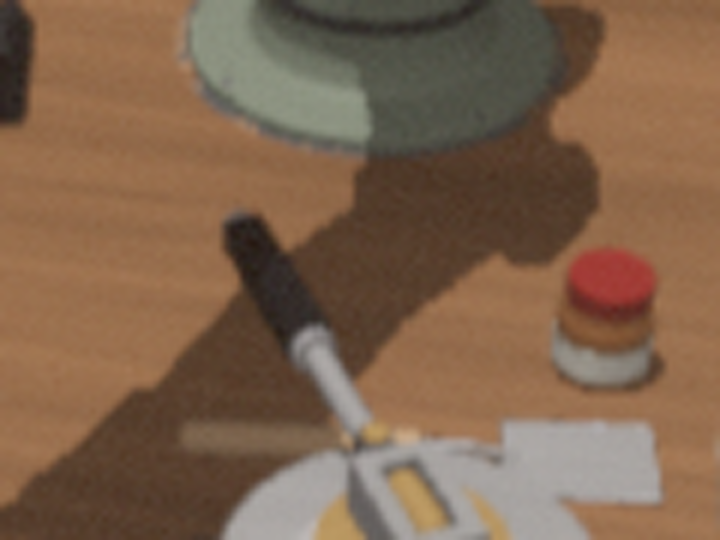

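View pics/h_t.png

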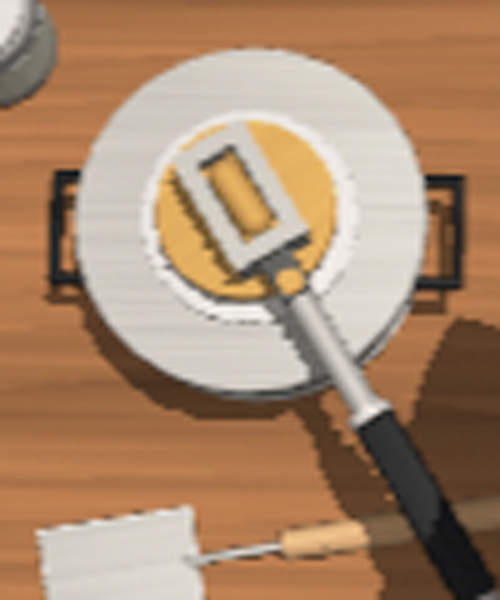

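View pics/z_top.png

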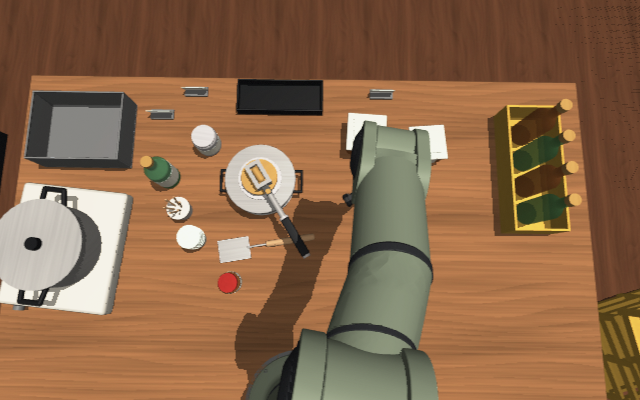

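View pics/z_scene.png

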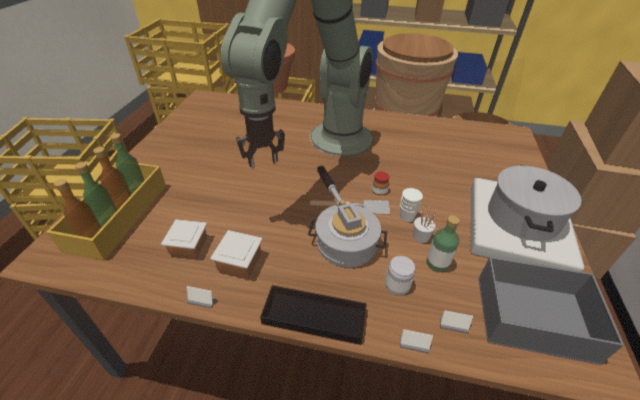

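The handle is straight again, the head is on the screw, the gripper is clear and the bystanders look unmoved. One last seating check against the model.

```bash
python3 - <<'E'
from h import *
B=box(.617,.1165,np.radians(32),.072,.044,.106,.140)
H=box(.617+.194*np.cos(np.radians(-148)),.1165+.194*np.sin(np.radians(-148)),np.radians(32),.11,.024,.111,.135)
ov(get_image("scene"),310,155,70,80,7,[(B[:4],(0,0,255)),(B[4:],(0,255,0)),(H[4:],(255,255,0))],"pics/fin.png")
E
```

```text
(no output)
```

View pics/fin.png

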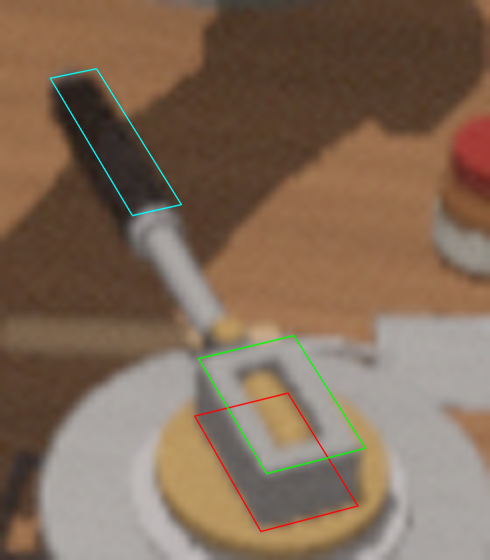

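```bash
python3 -c "
from cell import *
print(finish_job())"
```

```text
the job is handed in; nothing more can be done
None
```

The job is done and handed in at about 18 s of robot time. The wrench is on the brass screw with its handle straight, and the gripper is clear of everything.

- **Fitting:** I gripped the wrench by its head and lowered it over the key. Contact came at the expected seat height (TCP 0.110 m). In both camera views the head matched the model of a fully seated wrench to about 1 mm.
- **Tightening:** I turned the grip clockwise with the fingers either side of it. The screw ran about 0.67 rad at 1–2 N. The load then jumped to about 6.5 N and stayed flat while the handle visibly kinked. I estimate the largest kink at about 0.25 rad, against the 0.40 rad end stop; there was no rise in force that would mean hitting the stop.
- **Easing off:** I backed off slowly until the load fell to about 0 N, opened the fingers, lifted and moved away. The last pictures show the handle straight, the head still seated and the other items in place as far as visible; the arm partly hid the tubs in the top view.

**Checks that were not clean:**
- The fingertips pressed the table with about 16 N when I closed on the head.
- Seating peaked at about 20 N on the wrist reading, or about 26 N counting the wrench's weight. I eased both off straight away.
- In the final overlay the grip sat a few millimetres to one side of the model. About 1° of error in the angle I assumed would explain it, but a slight droop of the handle is not ruled out.

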